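Load the fitting rub tin and turn the carousel to the cook

ROBOT

A 6-joint arm with a two-finger parallel gripper is mounted at the origin on the work surface. World frame = base frame: x ahead of the robot, y to its left, z up, the work surface at z = 0. Lengths are in mm, angles in degrees, forces in N, time in s.
With the tool pointing down it reaches from about 300 to 750 mm from the base axis. Payload 8.5 kg.
Tool frame: the origin (TCP) lies midway between the tips of the shut fingers; the grasp point (between the pads) lies 19 mm behind it; z points along the fingers, y is the direction in which the jaws open and shut (so a half turn about z gives the same grasp; the last joint's range is limited). The gripper opens to 85 mm and grips with 20 to 120 N. Pads are 22 mm wide; open, the fingers measure 114 mm over their backs; the gripper's body (76 mm by 85 mm) begins 54 mm behind the grasp point. The pads swing forward as they close: fully open they stand 13 mm farther back than shut.
Start: joints at [-84.815, 21.807, 74.336, -0, 83.858, -12.336], TCP at [165.575, -524.467, 231.322] pointing down, gripper open.
Joint ranges: [-178.18, 178.18], [-50.72, 133.34], [12.68, 142.11], [-81.47, 261.47], [9.98, 163.14], [-165.26, 165.26]. Speed limits (degrees/s): [136.94, 136.94, 180, 180, 180, 180].

INTERFACE

Orientations are given as a 3x3 rotation matrix whose columns are the frame's x, y, z axes.
In Python, from cell import monitor, vision, manip gives the robot as it stands.
- The arm moves only by the tool move_arm, never from a script. Its argument "rows" is a list of rows, each a list of 7 numbers: the turn, a rotation vector about the tool's x, y, z in degrees, then the shift along the tool's x, y, z in mm, then the opening, from 0 (shut) to 1 (fully open). A call has 1 to 20 rows; each row is the pose to reach, as a shift and turn from the pose commanded when the call began, along the tool's axes at that moment; what a row does not reach only later rows make up. A row lasts 1/10 s, in which the tool goes at most 50 mm and 8.59 degrees, less where a joint would pass 70% of its speed; a pose out of reach is approached as far as the arm can. A call with a gripper value outside its range is refused whole. The fingers move at their own pace and stop on an object; "newtons" is the grip in N (left out, the last holds). Time passes only in rows, so rows that repeat a pose let the fingers close. It gives the time, the measured TCP pose, the force and the opening at its end, in the units of the state.
- monitor.get_obs(): the state, without advancing time (a new reading comes with each control period).
- vision.get_image(name): name is "side" or "top"; returns a dict with "img" (420x560x3 uint8, red, green, blue), "K" (3x3 intrinsics, pixels), "rvec" (rotation vector, rad) and "tvec" (3), from world to camera coordinates, as OpenCV has them. Camera axes: x right, y down, z forward; pixel columns grow to the right and rows downward; lengths in mm; the calibration is good to about 2 mm. A picture is of the moment at which its call begins. There is no depth.
- manip.job_done(): hands the job in, once; it reports no verdict.
Trained networks look in a picture, given as the dict that the camera call returned (one of the last four; its "shot" number tells which), for a name from the list of things; names that differ only in an ending like _2 or _b are one class to them, and where a whole thing is asked for, a point or a joint stands for the part that bears it (a point fixed in the world has none). Each returns a list of dicts, best first, with "p" (0 to 1); they miss things now and then, are a little off and sometimes report something else, mostly with a low value. They report only what shows in the picture. A call takes as long as a camera call.
- vision.recognise(picture, thing): "location" ([column, row] in pixels, amid what is visible of it).
- vision.outline_of(picture, thing): "pixels" (420x560 bool, what is visible of it) and "location" ([column, row] in pixels, amid what is visible of it).
- vision.tip_of(picture, thing): "location" ([column, row] in pixels: a listed point, or the origin of a listed thing).
The state is a dict: "clock": time; "q": joint angles; "joint_vel": joint speeds; "effort": joint torques, N m; "tcp_pos": TCP position; "tcp_rot": TCP orientation; "force": force on the tool from outside, world axes, zero at the start; "torque": the same for the moment, N m; "grip_width": finger opening in mm.
Only numpy, scipy, OpenCV 4.12 (cv2) and the standard library are available. Lean on these libraries where they do the work, as an engineer would, in place of code of your own. Each camera call takes 0.05 s, during which the arm holds its last target.

TASK

Of the three white tins standing loose on the shelf, pick the one whose diameter fits the spice carousel's empty yellow cup (one is too wide, one would be sloppy), stand it fully down in that cup and let go of it. Then, by the black bar handle in its middle, turn the carousel until that tin faces front, squarely in line with the red pointer, and finish while still gripping the handle so that the turntable is held still with the tin standing free in its cup. Turn the carousel only after the tin is in, and leave the other two tins and everything else on the shelf where they are.

Things in the scene. Friction and masses are not known exactly. Their poses are not given: they have to be found in the camera images.
- carousel_base: Fixed round dark-steel foot of the spice carousel, 200 mm across, 16 mm high, with a flat red T-shaped pointer at its front. Origin: on the carousel's vertical axis, at shelf level. Its -x axis points along the pointer, to the front; z up. It does not move, but stands elsewhere and turned differently each time.
- pointer (a point): Outer end of the red pointer, on its top, 143 mm from the carousel's axis.
- turntable (a joint): Angle of the wooden turntable (208 mm across, top 30 mm above the shelf), rad. 0 = yellow cup exactly at the red pointer (front); grows counter-clockwise seen from above. Starts between 0.6 and 1.8, so it must be turned clockwise seen from above. Stops at -0.6 and 2.6. Friction about 0.15 N m; it stays where it is left.
- marked_well (a point): Centre of the inner floor of the empty yellow cup on the turntable, 33 mm above the shelf, 72 mm from the axis; z up. Bore 42 mm, wall 3.5 mm, rim 50 mm above the shelf. At 90, 180 and 270 degrees from it three clear spice jars (41 mm across, tops 84 mm above the shelf) are fixed on the turntable, also 72 mm from the axis.
- handle: Black bar handle on the turntable's centre post (12 mm across), 50 x 15 mm, 28 mm tall, fixed rigidly to the turntable. Origin: centre of its underside, on the axis, 110 mm above the shelf; top at 138 mm. Long side along its own x axis; its -x end, with a yellow dash on top, points to the yellow cup; z up.
- tin_small: White tin with a copper-coloured band at its top, 30 mm diameter, 90 mm tall: too small for the yellow cup. Leave it. Origin: centre of its underside; z up.
- tin_medium: White tin with a copper-coloured band at its top, 38 mm diameter, 90 mm tall, foot chamfered 3 mm, about 120 g: the one that fits the yellow cup. Origin: centre of its underside; z up. Seated, its top is 123 mm above the shelf. The three tins trade places from run to run.
- tin_large: White tin with a copper-coloured band at its top, 46 mm diameter, 90 mm tall: too wide for the yellow cup. Leave it. Origin: centre of its underside; z up.
- grinder: Bystander: clear acrylic pepper grinder with a steel turning knob, 54 mm across, 135 mm tall, at the back. Origin: centre of its underside.
- fish_spatula: Bystander: slotted stainless fish spatula with a wooden handle, 300 mm long, lying on the right. Origin: on the shelf, between blade and handle.
- silicone_brush: Bystander: yellow silicone brush lying on the left. Origin: on its underside, about mid length.
- dish: Bystander: white ceramic dish, 120 mm across, 35 mm high, on the front left. Origin: centre of its underside.

How it is judged (in metres and radians):
On the way, in this order (a step that is already met when the one before it is completed fails the run):
1. The fitting tin stands fully down in the yellow cup, let go, before the carousel has been turned to the front (horizontal distance between tin_medium and marked_well below 0.005 m and z of tin_medium in the frame of marked_well between -0.004 and 0.004 m and angle between tin_medium's own z axis and vertical below 0.12 rad and contact force between each of the fingers, the arm and tin_medium below 0.3 N and value of joint turntable above 0.3 rad), for 0.2 s.
2. The carousel is turned so that the tin faces front, and is gripped by its handle (horizontal distance between tin_medium and marked_well below 0.005 m and z of tin_medium in the frame of marked_well between -0.004 and 0.004 m and angle between tin_medium's own z axis and vertical below 0.12 rad and value of joint turntable between -0.12 and 0.12 rad and contact force between the fingers and handle above 2 N), for 0.3 s.
At the end, for the whole second after the job is handed in: The 38 mm tin stands untouched in the yellow cup (5 mm of centre, 4 mm of floor, tilt under 0.12 rad); turntable within 0.12 rad of the pointer, under 0.05 rad/s; fingers press the handle with over 2 N; the other tins upright within 30 mm of their starts (all of step 2 and contact force between each of the fingers, the arm and tin_medium below 0.3 N and velocity of joint turntable between -0.05 and 0.05 rad/s and distance of each of tin_small, tin_large from where it was at the start of the episode below 0.03 m and angle between each of tin_small, tin_large's own z axis and vertical below 0.15 rad); the arm keeps its last pose, push and grip.
It fails at once if another tin is moved by more than 30 mm or tipped (not (distance of tin_small from where it was at the start of the episode below 0.03 m) or not (angle between tin_small's own z axis and vertical below 0.15 rad) or not (distance of tin_large from where it was at the start of the episode below 0.03 m) or not (angle between tin_large's own z axis and vertical below 0.15 rad)).
It fails at once if a bystander is moved by more than 30 mm (distance of any of grinder, fish_spatula, silicone_brush, dish from where it was at the start of the episode above 0.03 m).
It also fails if it takes over 54 s, if anything falls off the work surface, if the arm or the gripper's body presses on something with over 40 N, if the wrist force passes 120 N, or if a joint passes its speed limit or range.

## Working session

There is one attempt and no reset: what is moved stays moved. The work goes in short steps, Python scripts to look and compute and a tool call to move; the robot and the scene stay as the last step left them, time stands still between calls to the robot, and variables do not carry over. Pictures are saved under pics/ and viewed, and the job is handed in when it is done.

Besides the shell and the picture viewer there is one more tool, called after ">>>" by a JSON object that holds its "op" and its "data", one argument or row to a line. move_arm: Moves the arm, as the interface text tells. Its arguments: {"type":"object","properties":{"rows":{"type":"array"},"newtons":{"type":"number"}},"required":["rows"]}

```bash
mkdir -p pics; ls; cat > h.py <<'E'
import numpy as np, cv2
from cell import monitor, vision, manip
def save(p,n):
    cv2.imwrite('pics/'+n+'.png',cv2.cvtColor(p['img'],cv2.COLOR_RGB2BGR))
def ray(p,uv):
    K=np.array(p['K'],float);R=cv2.Rodrigues(np.array(p['rvec'],float))[0];t=np.array(p['tvec'],float).ravel()
    d=R.T@np.linalg.solve(K,np.array([uv[0],uv[1],1.]));return -R.T@t,d
def onz(p,uv,z):
    c,d=ray(p,uv);return c+d*(z-c[2])/d[2]
def proj(p,X):
    return cv2.projectPoints(np.array(X,float).reshape(-1,3),np.array(p['rvec'],float),np.array(p['tvec'],float),np.array(p['K'],float),None)[0].reshape(-1,2)
def tri(ps,uvs):
    A=np.zeros((3,3));b=np.zeros(3)
    for p,u in zip(ps,uvs):
        c,d=ray(p,u);d/=np.linalg.norm(d);M=np.eye(3)-np.outer(d,d);A+=M;b+=M@c
    return np.linalg.solve(A,b)
E
cat > a.py <<'E'
from h import *
np.set_printoptions(precision=1,suppress=True)
T=vision.get_image('top');S=vision.get_image('side')
save(T,'top0');save(S,'side0')
for p,n in((T,'top'),(S,'side')):
    print(n,'cam',ray(p,(280,210))[0])
    for th in ['carousel_base','pointer','marked_well','handle','tin_small','tin_medium','tin_large','grinder','dish','silicone_brush','fish_spatula']:
        try: r=vision.tip_of(p,th)
        except Exception as e: print(th,e);continue
        print(n,th,[(np.round(x['location'],1),round(x['p'],2)) for x in r[:4]])
print(monitor.get_obs())
E
python3 a.py
```

```text
pics
top cam [ 388.7  -20.7 1531.3]
top carousel_base [(array([230.3, 216.6]), 0.79)]
top pointer [(array([248.3, 260.4]), 0.84)]
top marked_well [(array([255.5, 213.9]), 0.6)]
top handle [(array([226.4, 210.3]), 0.47)]
top tin_small [(array([356.8, 200.9]), 0.43)]
top tin_medium [(array([356.4, 244.3]), 0.58)]
top tin_large [(array([319. , 253.8]), 0.7), (array([249.1, 262.5]), 0.47)]
top grinder [(array([315.6, 158.7]), 0.67)]
top dish [(array([166.5, 293.2]), 0.8)]
top silicone_brush [(array([131.5, 232. ]), 0.73), (array([316.1, 159.1]), 0.44)]
top fish_spatula [(array([433.5, 263.1]), 0.7)]
side cam [   1.2  808.5 1030.4]
side carousel_base [(array([243.1, 261.9]), 0.78), (array([248.8, 191.1]), 0.48)]
side pointer [(array([293.2, 269.6]), 0.97)]
side marked_well [(array([254.7, 238.7]), 0.75)]
side handle [(array([240.9, 233.3]), 0.59)]
side tin_small [(array([297.7, 181.4]), 0.48)]
side tin_medium [(array([333. , 199.6]), 0.8)]
side tin_large [(array([189.8, 353.9]), 0.75), (array([322.3, 219.3]), 0.72), (array([293.8, 267.2]), 0.63)]
side grinder [(array([243.5, 190.3]), 0.97)]
side dish [(array([276.5, 353.1]), 0.67), (array([321.8, 218.4]), 0.43)]
side silicone_brush [(array([190.6, 349.3]), 0.59)]
side fish_spatula [(array([376.6, 165.9]), 0.88)]
{'clock': 1.2, 'q': array([-84.8,  21.8,  74.3,  -0. ,  83.9, -12.3]), 'joint_vel': array([ 0. , -0.1,  0. ,  0. , -0. ,  0. ]), 'effort': array([  0. , -44.8, -23.1,  -0. ,   0. ,   0. ]), 'tcp_pos': array([ 165.6, -524.5,  231.3]), 'tcp_rot': array([[ 1. ,  0.3, -0. ],
       [ 0.3, -1. ,  0. ],
       [-0. , -0. , -1. ]]), 'force': array([ 1.6,  0.2, -0.7]), 'torque': array([ 0. , -0.1, -0. ]), 'grip_width': 85.15249363123769}
```

View pics/top0.png

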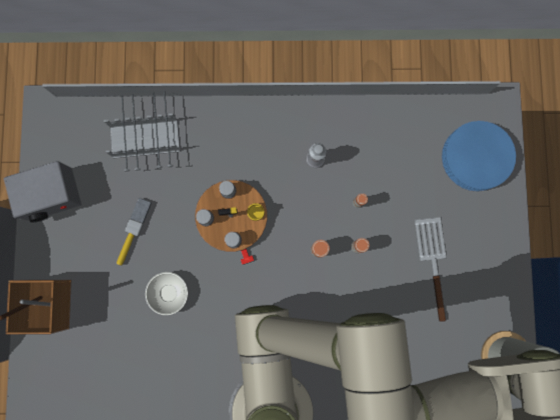

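View pics/side0.png

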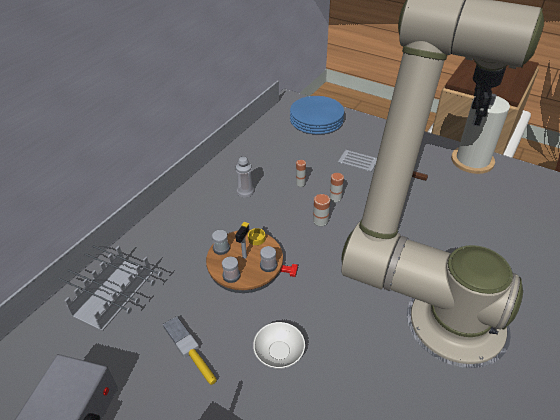

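```bash
python3 - <<'E'
import cv2
a=cv2.imread('pics/top0.png')[130:330,100:400];cv2.imwrite('pics/top0z.png',cv2.resize(a,None,fx=2.6,fy=2.6,interpolation=cv2.INTER_CUBIC))
a=cv2.imread('pics/side0.png')[130:330,170:430];cv2.imwrite('pics/side0z.png',cv2.resize(a,None,fx=3,fy=3,interpolation=cv2.INTER_CUBIC))
E
```

```text
(no output)
```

View pics/top0z.png

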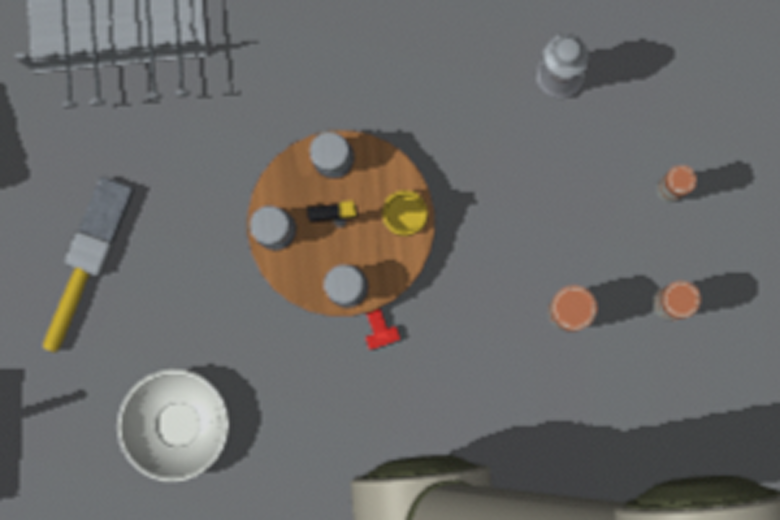

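View pics/side0z.png

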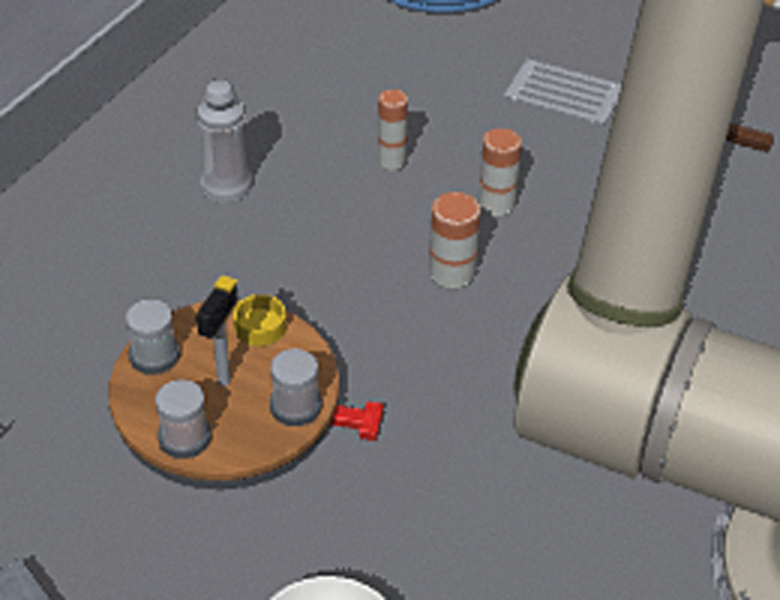

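```bash
cat > m.py <<'E'
from h import *
from scipy.optimize import least_squares
np.set_printoptions(precision=2,suppress=True)
def circ(r,z,n=72):
    a=np.linspace(0,2*np.pi,n,endpoint=False);return np.c_[r*np.cos(a),r*np.sin(a),0*a+z]
def hullmask(p,P,ss=8):
    uv=proj(p,P);h=cv2.convexHull(uv.astype(np.float32)).reshape(-1,2)
    m=cv2.moments(h);return np.array([m['m10']/m['m00'],m['m01']/m['m00']]),m['m00']
def comp(mask,near,rad=15,minarea=8):
    n,l,s,c=cv2.connectedComponentsWithStats(mask.astype(np.uint8))
    k=[i for i in range(1,n) if s[i,4]>=minarea and np.hypot(*(c[i]-near))<rad]
    if not k:return None
    i=max(k,key=lambda i:s[i,4]);return c[i],s[i,4],l==i
def fitxy(ps,cs,P,x0):
    def f(v):
        return np.concatenate([hullmask(p,P+[v[0],v[1],0])[0]-c for p,c in zip(ps,cs)])
    r=least_squares(f,x0);return r.x,r.fun
def hsv(p):return cv2.cvtColor(p['img'],cv2.COLOR_RGB2HSV).astype(int)
E
cat > b.py <<'E'
from m import *
T=vision.get_image('top');S=vision.get_image('side')
import pickle;pickle.dump((T,S),open('p0.pkl','wb'))
H=[hsv(T),hsv(S)];ps=[T,S]
def outl(p,t):
    r=vision.outline_of(p,t);return [(np.round(x['location'],1),round(x['p'],2),int(x['pixels'].sum())) for x in r[:3]]
for t in ['tin_medium','tin_large','tin_small']: print(t,outl(T,t),outl(S,t))
for p,pts in((T,[(361,199),(361,244),(320,248),(256,212),(247,256)]),(S,[(300,165),(337,180),(321,205),(257,236),(292,269)])):
    h=hsv(p)
    for u,v in pts: print((u,v),p['img'][v,u],h[v,u])
E
python3 b.py
```

```text
tin_medium [(array([360.3, 243.6]), 0.63, 217)] [(array([336.7, 189.3]), 0.68, 316)]
tin_large [(array([319.1, 250.1]), 0.76, 237), (array([228.7, 210.9]), 0.4, 86)] [(array([322.6, 210.3]), 0.58, 455)]
tin_small [(array([363.1, 199.7]), 0.48, 152)] [(array([298.5, 170.2]), 0.72, 223), (array([359.2, 159.8]), 0.33, 578)]
(361, 199) [168 107  78] [ 10 137 168]
(361, 244) [171 108  79] [  9 137 171]
(320, 248) [171 108  80] [  9 136 171]
(256, 212) [190 165  54] [ 24 183 190]
(247, 256) [184  45  42] [  1 197 184]
(300, 165) [188 145 123] [ 10  88 188]
(337, 180) [190 142 120] [  9  94 190]
(321, 205) [143  96  77] [  9 118 143]
(257, 236) [123 103  34] [ 23 185 123]
(292, 269) [221  51  47] [  1 201 221]
```

```bash
cat > c.py <<'E'
from m import *
import pickle
T,S=pickle.load(open('p0.pkl','rb'));ps=[T,S]
def cop(p):
    h=hsv(p);return (h[...,0]>=4)&(h[...,0]<=15)&(h[...,1]>60)&(h[...,2]>40)
MC=[cop(T),cop(S)]
for n,r,a,b in(('small',15,(361,199),(301,166)),('med',19,(361,244),(337,181)),('large',23,(320,248),(321,204))):
    c=[comp(MC[0],a),comp(MC[1],b)]
    def f(v):
        P=np.r_[circ(r,90),circ(r,90-v[2])]+[v[0],v[1],0]
        return np.concatenate([hullmask(p,P)[0]-k[0] for p,k in zip(ps,c)])
    x0=onz(T,c[0][0],88)[:2]
    R=least_squares(f,[*x0,15])
    P=np.r_[circ(r,90),circ(r,90-R.x[2])]+[*R.x[:2],0]
    print(n,R.x,'res',R.fun,'areas',[k[1] for k in c],[round(hullmask(p,P)[1]) for p in ps])
    for p,k,i in zip(ps,c,'TS'): print('   ',i,k[0],onz(p,k[0],88)[:2])
# cup
def yel(p):
    h=hsv(p);return (h[...,0]>=19)&(h[...,0]<=32)&(h[...,1]>120)&(h[...,2]>60)
for a,p,i in(((256,212),T,'T'),((257,236),S,'S')):
    n,l,s,c=cv2.connectedComponentsWithStats(yel(p).astype(np.uint8))
    print(i,[(c[k],s[k,4]) for k in range(1,n) if np.hypot(*(c[k]-a))<40])
c=[comp(yel(T),(256,212),12),comp(yel(S),(257,236),12)]
P=np.r_[circ(24.5,50),circ(24.5,30)]
x,res=fitxy(ps,[k[0] for k in c],P,onz(T,c[0][0],45)[:2])
print('cup',x,res,[k[1] for k in c],[hullmask(p,P+[*x,0])[1] for p in ps],[fitxy([p],[k[0]],P,x)[0] for p,k in zip(ps,c)])
# wood disc
def wood(p):
    h=hsv(p);return (h[...,0]>=5)&(h[...,0]<=18)&(h[...,1]>90)&(h[...,2]>30)
for p,a,i in((T,(231,216),'T'),(S,(246,262),'S')):
    k=comp(wood(p)|yel(p),a,20)
    pts=np.argwhere(k[2])[:,::-1].astype(np.float32);hu=cv2.convexHull(pts)
    e=cv2.fitEllipse(hu); 
    print(i,'disc',k[0],k[1],e,onz(p,e[0],30)[:2])
    h=hsv(p);red=((h[...,0]<=4)|(h[...,0]>=176))&(h[...,1]>150)
    k=comp(red,(247,256) if i=='T' else (292,269),25);print(i,'red',k[0],k[1],onz(p,k[0],8)[:2])
E
python3 c.py
```

```text
small [ 588.28 -250.26   15.  ] res [-1.02 -0.04  0.64 -0.9 ] areas [np.int32(112), np.int32(99)] [103, 82]
    T [361.38 199.2 ] [ 587.44 -252.28]
    S [300.55 164.82] [ 584.32 -239.15]
med [ 461.13 -247.94   15.08] res [-0.68  0.06  0.65 -1.11] areas [np.int32(180), np.int32(145)] [163, 129]
    T [361.33 244.92] [ 461.   -249.06]
    S [336.83 178.86] [ 457.7  -236.06]
large [ 453.51 -134.42   15.11] res [-0.78 -0.11  0.52 -1.  ] areas [np.int32(242), np.int32(215)] [229, 200]
    T [320.19 248.07] [ 452.98 -136.26]
    S [321.42 201.44] [ 450.01 -124.25]
T [(array([255.26, 211.39]), np.int32(257)), (array([233.07, 210.07]), np.int32(46))]
S [(array([244.97, 224.27]), np.int32(30)), (array([256.2 , 236.18]), np.int32(250))]
cup [561.04  44.95] [-0.48 -0.21  0.34 -0.55] [np.int32(257), np.int32(250)] [244.42481968272477, 264.58962963719387] [array([560.5 ,  44.95]), array([560.93,  46.34])]
T disc [233.16 215.58] 3210 ((230.83255004882812, 215.40426635742188), (71.00807189941406, 71.720947265625), 74.85856628417969) [550.49 114.24]
T red [246.07 256.83] 107 [432.39  71.56]
S disc [245.49 260.58] 2450 ((244.4850311279297, 259.0135803222656), (61.28235626220703, 76.75248718261719), 80.20198059082031) [546.44 126.11]
S red [289.52 269.19] 139 [434.37  78.34]
```

```bash
sed -i 's/least_squares(f,x0)/least_squares(f,x0,diff_step=2e-3)/' m.py; sed -i 's/least_squares(f,\[\*x0,15\])/least_squares(f,[*x0,15],diff_step=[2e-3,2e-3,.05])/' c.py; python3 c.py; python3 -c "
import pickle;T,S=pickle.load(open('p0.pkl','rb'));print(T['K'],S['K'])"
```

```text
small [ 590.28 -253.48   28.64] res [-0.23 -0.45  0.56  0.05] areas [np.int32(112), np.int32(99)] [113, 114]
    T [361.38 199.2 ] [ 587.44 -252.28]
    S [300.55 164.82] [ 584.32 -239.15]
med [ 462.56 -250.33   28.82] res [-0.16 -0.36  0.43  0.03] areas [np.int32(180), np.int32(145)] [172, 173]
    T [361.33 244.92] [ 461.   -249.06]
    S [336.83 178.86] [ 457.7  -236.06]
large [ 454.48 -136.44   27.4 ] res [-0.19 -0.39  0.45  0.03] areas [np.int32(242), np.int32(215)] [234, 249]
    T [320.19 248.07] [ 452.98 -136.26]
    S [321.42 201.44] [ 450.01 -124.25]
T [(array([255.26, 211.39]), np.int32(257)), (array([233.07, 210.07]), np.int32(46))]
S [(array([244.97, 224.27]), np.int32(30)), (array([256.2 , 236.18]), np.int32(250))]
cup [560.83  45.1 ] [-0.53 -0.14  0.38 -0.49] [np.int32(257), np.int32(250)] [244.4259154733736, 264.66649654787034] [array([560.43,  43.58]), array([560.69,  47.21])]
T disc [233.16 215.58] 3210 ((230.83255004882812, 215.40426635742188), (71.00807189941406, 71.720947265625), 74.85856628417969) [550.49 114.24]
T red [246.07 256.83] 107 [432.39  71.56]
S disc [245.49 260.58] 2450 ((244.4850311279297, 259.0135803222656), (61.28235626220703, 76.75248718261719), 80.20198059082031) [546.44 126.11]
S red [289.52 269.19] 139 [434.37  78.34]
[[525.89597131   0.         276.10961867]
 [  0.         525.89597131 208.19752581]
 [  0.           0.           1.        ]] [[491.5660273    0.         281.36991178]
 [  0.         491.5660273  208.66822579]
 [  0.           0.           1.        ]]
```

```bash
cat > mv.py <<'E'
from h import *
import sys
from scipy.spatial.transform import Rotation as Ro
np.set_printoptions(precision=2,suppress=True)
def Rdown(yaw):
    a=np.radians(yaw);x=np.array([np.cos(a),np.sin(a),0]);z=np.array([0,0,-1.]);return np.c_[x,np.cross(z,x),z]
def go(pos,yaw):
    o=monitor.get_obs();R=np.array(o['tcp_rot']);p=np.array(o['tcp_pos'])
    print('clock',o['clock'],'tcp',p,'yaw',np.degrees(np.arctan2(R[1,0],R[0,0])),'tilt',R[:,2],'grip',o['grip_width'],'F',o['force'])
    print('turn',Ro.from_matrix(R.T@Rdown(yaw)).as_rotvec(degrees=True),'shift',R.T@(np.array(pos)-p))
if __name__=='__main__':
    a=[float(x) for x in sys.argv[1:]]
    for i in range(0,len(a),4): go(a[i:i+3],a[i+3])
E
python3 mv.py 462 -250 150 98 462 -250 53 98; python3 -c "
from h import *; print(np.array2string(monitor.get_obs()['tcp_rot'],precision=5,suppress_small=True))"
```

```text
clock 1.6 tcp [ 165.59 -524.47  231.33] yaw 17.521568779789327 tilt [-0. -0. -1.] grip 85.44540987305231 F [ 0.65 -0.28 -0.61]
turn [ -0.     0.   -80.48] shift [ 365.3  -172.5    81.33]
clock 1.6 tcp [ 165.59 -524.47  231.33] yaw 17.521568779789327 tilt [-0. -0. -1.] grip 85.44540987305231 F [ 0.65 -0.28 -0.61]
turn [ -0.     0.   -80.48] shift [ 365.3  -172.5   178.33]
[[ 0.9536   0.30106 -0.00001]
 [ 0.30106 -0.9536  -0.     ]
 [-0.00001 -0.      -1.     ]]
```

>>> {"op": "move_arm", "data": {
  "rows": [
    [0, 0, -80.5, 365.3, -172.5, 81.3, 1],
    [0, 0, -80.5, 365.3, -172.5, 81.3, 1],
    [0, 0, -80.5, 365.3, -172.5, 81.3, 1],
    [0, 0, -80.5, 365.3, -172.5, 81.3, 1],
    [0, 0, -80.5, 365.3, -172.5, 81.3, 1],
    [0, 0, -80.5, 365.3, -172.5, 81.3, 1],
    [0, 0, -80.5, 365.3, -172.5, 81.3, 1],
    [0, 0, -80.5, 365.3, -172.5, 81.3, 1],
    [0, 0, -80.5, 365.3, -172.5, 81.3, 1],
    [0, 0, -80.5, 365.3, -172.5, 81.3, 1],
    [0, 0, -80.5, 365.3, -172.5, 81.3, 1],
    [0, 0, -80.5, 365.3, -172.5, 81.3, 1],
    [0, 0, -80.5, 365.3, -172.5, 81.3, 1]
  ]
}}

```text
clock: 2.9
tcp_pos: [461.8, -250.4, 150.2]
tcp_rot: [[-0.137, 0.991, 0.0], [0.991, 0.137, -0.0], [-0.0, 0.0, -1.0]]
force: [0.3, 0.8, 0.5]
grip_width: 85.4
```

```bash
python3 mv.py 462 -250 53 98; python3 - <<'E'
from h import *
T=vision.get_image('top');S=vision.get_image('side')
a=T['img'][170:290,280:440];b=S['img'][60:240,230:430]
a=cv2.resize(a,None,fx=2.5,fy=2.5,interpolation=cv2.INTER_CUBIC);b=cv2.resize(b,(400,360),interpolation=cv2.INTER_CUBIC)
c=np.zeros((360,800,3),np.uint8);c[:300,:400]=a;c[:,400:]=b
save({'img':c},'g1')
E
```

```text
clock 2.9 tcp [ 461.78 -250.4   150.17] yaw 97.90316125812096 tilt [ 0. -0. -1.] grip 85.38563369315327 F [0.3  0.85 0.49]
turn [ 0.01  0.01 -0.1 ] shift [ 0.39  0.25 97.17]
```

View pics/g1.png

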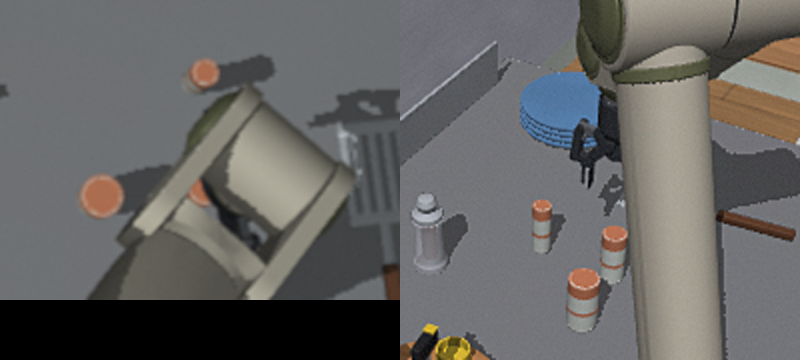

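```bash
python3 - <<'E'
from h import *
import pickle
T,S=pickle.load(open('p0.pkl','rb'))
P=[[462,-250,150],[462,-250,90],[462+42,-250+6,163],[462-42,-250-6,163]]
for u in proj(S,P): print(u, 400+(u[0]-230)*2,(u[1]-60)*2)
E
```

```text
[339.12350997 159.40054178] 618.2470199338957 198.80108356313156
[337.70085403 175.32213595] 615.4017080531789 230.64427189665975
[325.62996446 152.43589132] 591.2599289180478 184.871782630422
[353.49962981 159.28379394] 646.9992596299139 198.56758788094123
```

>>> {"op": "move_arm", "data": {
  "rows": [
    [0, 0, 0, 0.4, 0.2, 30, 1],
    [0, 0, 0, 0.4, 0.2, 60, 1],
    [0, 0, 0, 0.4, 0.2, 85, 1],
    [0, 0, 0, 0.4, 0.2, 96, 1],
    [0, 0, 0, 0.4, 0.2, 96, 1],
    [0, 0, 0, 0.4, 0.2, 96, 0.3],
    [0, 0, 0, 0.4, 0.2, 96, 0.3],
    [0, 0, 0, 0.4, 0.2, 96, 0.3],
    [0, 0, 0, 0.4, 0.2, 96, 0.3],
    [0, 0, 0, 0.4, 0.2, 96, 0.3],
    [0, 0, 0, 0.4, 0.2, 96, 0.3],
    [0, 0, 0, 0.4, 0.2, 96, 0.3]
  ],
  "newtons": 35
}}

```text
clock: 4.2
tcp_pos: [462.4, -249.9, 55.0]
tcp_rot: [[-0.14, 0.99, 0.001], [0.99, 0.14, -0.001], [-0.001, 0.001, -1.0]]
force: [-1.1, 0.6, 6.2]
grip_width: 37.0
```

```bash
python3 mv.py 462.4 -250 180 98 560.5 44.5 180 98
```

```text
clock 4.2 tcp [ 462.4  -249.91   54.99] yaw 98.02464123402663 tilt [ 0. -0. -1.] grip 37.04710295313453 F [-1.08  0.65  6.2 ]
turn [0.05 0.08 0.02] shift [  -0.26    0.1  -125.01]
clock 4.2 tcp [ 462.4  -249.91   54.99] yaw 98.02464123402663 tilt [ 0. -0. -1.] grip 37.04710295313453 F [-1.08  0.65  6.2 ]
turn [0.05 0.08 0.02] shift [ 277.66  138.36 -125.26]
```

>>> {"op": "move_arm", "data": {
  "rows": [
    [0, 0, 0, 0, 0, -10, 0.3],
    [0, 0, 0, 0, 0, -40, 0.3],
    [0, 0, 0, 0, 0, -80, 0.3],
    [0, 0, 0, 0, 0, -125, 0.3],
    [0, 0, 0, 35, 17, -125, 0.3],
    [0, 0, 0, 70, 35, -125, 0.3],
    [0, 0, 0, 105, 52, -125, 0.3],
    [0, 0, 0, 140, 70, -125, 0.3],
    [0, 0, 0, 175, 87, -125, 0.3],
    [0, 0, 0, 210, 105, -125, 0.3],
    [0, 0, 0, 245, 122, -125, 0.3],
    [0, 0, 0, 265, 132, -125, 0.3],
    [0, 0, 0, 277.7, 138.4, -125, 0.3],
    [0, 0, 0, 277.7, 138.4, -125, 0.3],
    [0, 0, 0, 277.7, 138.4, -125, 0.3],
    [0, 0, 0, 277.7, 138.4, -125, 0.3]
  ]
}}

```text
clock: 5.8
tcp_pos: [560.2, 43.6, 179.1]
tcp_rot: [[-0.138, 0.99, -0.0], [0.99, 0.138, -0.0], [-0.0, -0.0, -1.0]]
force: [-0.3, -0.0, -1.8]
grip_width: 37.0
```

```bash
cat > look.py <<'E'
from m import *
import sys,pickle
T=vision.get_image('top');S=vision.get_image('side')
n=sys.argv[1];pickle.dump((T,S),open(n+'.pkl','wb'))
a=T['img'][150:270,170:330];b=S['img'][130:310,180:380]
a=cv2.resize(a,(400,300),interpolation=cv2.INTER_CUBIC);b=cv2.resize(b,(400,360),interpolation=cv2.INTER_CUBIC)
c=np.zeros((360,800,3),np.uint8);c[:300,:400]=a;c[:,400:]=b
save({'img':c},n)
print(monitor.get_obs())
E
python3 look.py g2
```

```text
{'clock': 5.9, 'q': array([ -7.6 ,  25.42,  77.45,  -0.01,  77.13, -15.54]), 'joint_vel': array([ 0.3 ,  0.01, -0.03,  0.12,  0.04,  0.06]), 'effort': array([  0.15, -47.82, -22.37,   0.01,   0.  ,  -0.01]), 'tcp_pos': array([560.31,  43.72, 179.13]), 'tcp_rot': array([[-0.14,  0.99, -0.  ],
       [ 0.99,  0.14, -0.  ],
       [-0.  , -0.  , -1.  ]]), 'force': array([-0.1 , -0.68, -1.79]), 'torque': array([0.03, 0.02, 0.  ]), 'grip_width': 36.96946047922768}
```

View pics/g2.png

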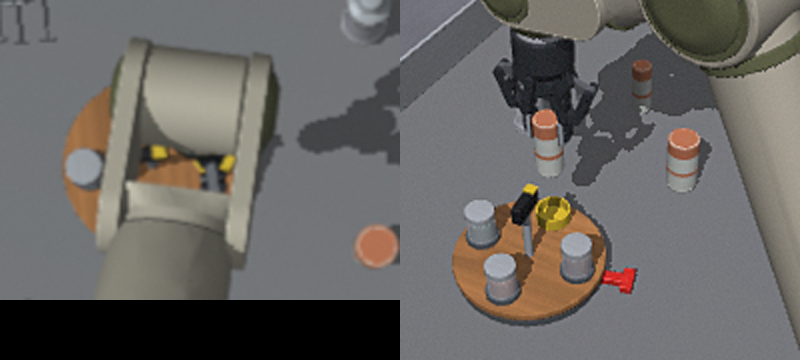

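>>> {"op": "move_arm", "data": {
  "rows": [
    [0, 0, 0, 0.7, 0.2, 25, 0.3],
    [0, 0, 0, 0.7, 0.2, 50, 0.3],
    [0, 0, 0, 0.7, 0.2, 60, 0.3],
    [0, 0, 0, 0.7, 0.2, 60, 0.3],
    [0, 0, 0, 0.7, 0.2, 60, 0.3]
  ]
}}

```text
clock: 6.4
tcp_pos: [561.1, 45.1, 120.0]
tcp_rot: [[-0.139, 0.99, 0.001], [0.99, 0.139, -0.0], [-0.0, 0.001, -1.0]]
force: [-0.3, -0.1, -1.6]
grip_width: 37.3
```

```bash
python3 look.py g3; python3 - <<'E'
import pickle,cv2,numpy as np
T,S=pickle.load(open('g3.pkl','rb'))
b=S['img'][175:265,220:310]
b=cv2.resize(b,(600,600),interpolation=cv2.INTER_NEAREST);cv2.imwrite('pics/g3z.png',b[...,::-1])
E
```

```text
{'clock': 6.5, 'q': array([ -7.44,  28.93,  82.17,   0.  ,  68.77, -15.45]), 'joint_vel': array([ 0.08, -0.05,  0.28, -0.14, -0.23,  0.05]), 'effort': array([ -0.09, -48.56, -20.21,   0.  ,   0.01,  -0.  ]), 'tcp_pos': array([561.17,  45.25, 120.26]), 'tcp_rot': array([[-0.14,  0.99,  0.  ],
       [ 0.99,  0.14, -0.  ],
       [-0.  ,  0.  , -1.  ]]), 'force': array([-0.76, -0.72, -0.84]), 'torque': array([0.02, 0.03, 0.01]), 'grip_width': 36.613956666864745}
```

View pics/g3z.png

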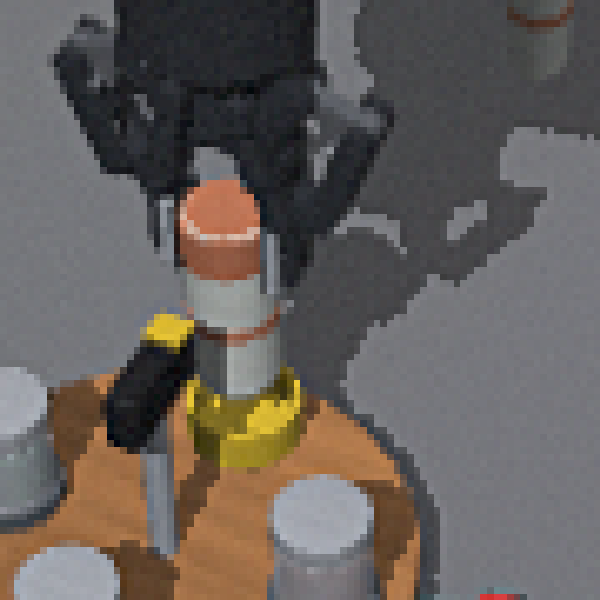

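View pics/g3.png

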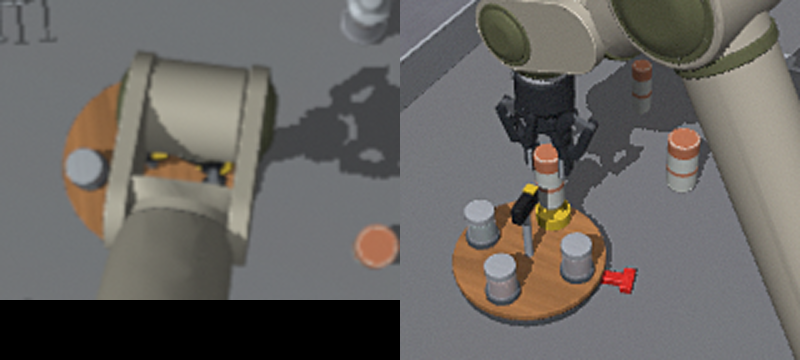

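```bash
cat > ov.py <<'E'
import pickle,sys
from m import *
n=sys.argv[1];tx,ty,tz,cx,cy=map(float,sys.argv[2:7])
T,S=pickle.load(open(n+'.pkl','rb'))
k=8;u0,v0=235,190
b=cv2.resize(S['img'][190:260,235:310],None,fx=k,fy=k,interpolation=cv2.INTER_NEAREST)[...,::-1].copy()
def dr(P,c):
    uv=((proj(S,P)-[u0,v0]+.5)*k*16).astype(np.int32);cv2.polylines(b,[uv.reshape(-1,1,2)],True,c,1,cv2.LINE_AA,4)
for r,z in((19,90),(19,3),(16,0)): dr(circ(r,z+tz)+[tx,ty,0],(255,0,255))
for r,z in((24.5,50),(21,50),(24.5,30)): dr(circ(r,z)+[cx,cy,0],(255,255,0))
cv2.imwrite('pics/'+n+'ov.png',b)
E
python3 ov.py g3 561.2 45.2 65 560.8 45.1
```

```text
(no output)
```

View pics/g3ov.png

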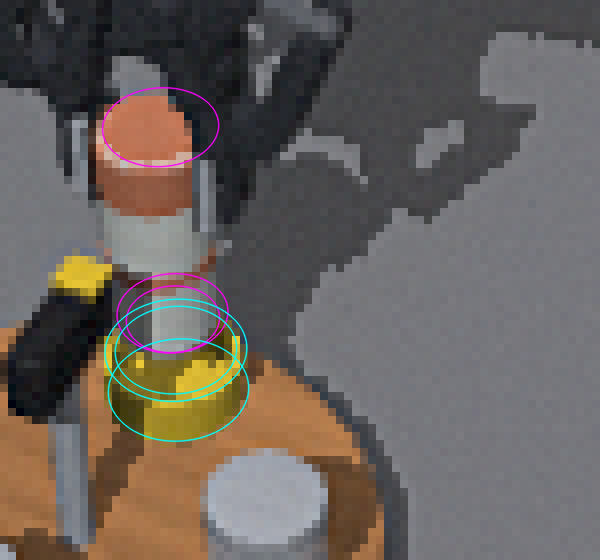

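>>> {"op": "move_arm", "data": {
  "rows": [
    [0, 0, 0, -0.7, -0.7, 5, 0.3],
    [0, 0, 0, -0.7, -0.7, 10, 0.3],
    [0, 0, 0, -0.7, -0.7, 15, 0.3],
    [0, 0, 0, -0.7, -0.7, 18, 0.3],
    [0, 0, 0, -0.7, -0.7, 20, 0.3],
    [0, 0, 0, -0.7, -0.7, 20, 0.3]
  ]
}}

```text
clock: 7.1
tcp_pos: [559.9, 44.7, 98.7]
tcp_rot: [[-0.14, 0.99, -0.0], [0.99, 0.14, -0.0], [0.0, -0.0, -1.0]]
force: [0.1, -1.0, -1.6]
grip_width: 37.3
```

>>> {"op": "move_arm", "data": {
  "rows": [
    [0, 0, 0, 0, 0, 4, 0.3],
    [0, 0, 0, 0, 0, 7, 0.3],
    [0, 0, 0, 0, 0, 9, 0.3],
    [0, 0, 0, 0, 0, 10, 0.3],
    [0, 0, 0, 0, 0, 10.5, 0.3],
    [0, 0, 0, 0, 0, 10.5, 0.3]
  ]
}}

```text
clock: 7.7
tcp_pos: [559.9, 44.6, 88.5]
tcp_rot: [[-0.14, 0.99, -0.0], [0.99, 0.14, -0.0], [-0.0, -0.0, -1.0]]
force: [-1.2, -1.2, -1.7]
grip_width: 36.9
```

```bash
python3 look.py g4;  python3 ov.py g4 560 44.7 33.2 560.8 45.1
```

```text
{'clock': 7.8, 'q': array([ -7.51,  31.06,  84.47,  -0.  ,  64.47, -15.54]), 'joint_vel': array([ 0.13, -0.07,  0.07, -0.  ,  0.06, -0.07]), 'effort': array([  0.35, -49.86, -19.11,   0.17,   0.06,  -0.  ]), 'tcp_pos': array([559.92,  44.65,  88.54]), 'tcp_rot': array([[-0.14,  0.99, -0.  ],
       [ 0.99,  0.14, -0.  ],
       [-0.  , -0.  , -1.  ]]), 'force': array([-0.17, -1.6 , -1.58]), 'torque': array([-0.14, -0.04,  0.01]), 'grip_width': 36.811339476802104}
```

View pics/g4ov.png

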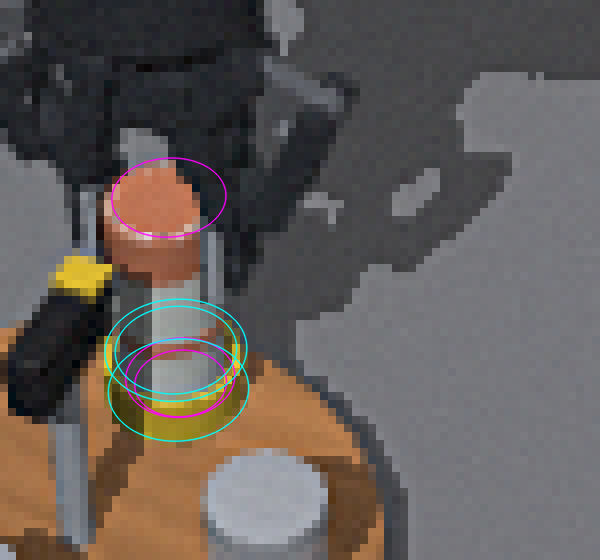

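>>> {"op": "move_arm", "data": {
  "rows": [
    [0, 0, 0, -0.5, 0, 0.7, 0.3],
    [0, 0, 0, -0.5, 0, 1.2, 0.3],
    [0, 0, 0, -0.5, 0, 1.2, 0.3]
  ]
}}

```text
clock: 8.1
tcp_pos: [560.1, 44.3, 88.0]
tcp_rot: [[-0.14, 0.99, 0.001], [0.99, 0.14, 0.0], [0.0, 0.001, -1.0]]
force: [-2.3, 1.3, 4.2]
grip_width: 36.6
```

>>> {"op": "move_arm", "data": {
  "rows": [
    [0, 0, 0, 0, 0, 0, 0.45],
    [0, 0, 0, 0, 0, 0, 0.55],
    [0, 0, 0, 0, 0, 0, 0.7],
    [0, 0, 0, 0, 0, 0, 0.7],
    [0, 0, 0, 0, 0, 0, 0.7],
    [0, 0, 0, 0, 0, 0, 0.7]
  ]
}}

```text
clock: 8.7
tcp_pos: [560.0, 44.2, 87.3]
tcp_rot: [[-0.14, 0.99, -0.0], [0.99, 0.14, 0.0], [0.0, -0.0, -1.0]]
force: [-0.0, -0.0, -0.0]
grip_width: 59.5
```

```bash
python3 look.py g5;  python3 ov.py g5 560 44.7 33 560.8 45.1
```

```text
{'clock': 8.8, 'q': array([ -7.56,  31.16,  84.54,   0.  ,  64.3 , -15.59]), 'joint_vel': array([ 0.04, -0.01, -0.01,  0.07, -0.  , -0.03]), 'effort': array([ -0.  , -48.79, -18.6 ,  -0.  ,   0.  ,   0.  ]), 'tcp_pos': array([560.02,  44.17,  87.29]), 'tcp_rot': array([[-0.14,  0.99, -0.  ],
       [ 0.99,  0.14,  0.  ],
       [ 0.  , -0.  , -1.  ]]), 'force': array([0.3 , 0.22, 0.46]), 'torque': array([ 0.01,  0.03, -0.03]), 'grip_width': 59.62459649186942}
```

View pics/g5ov.png

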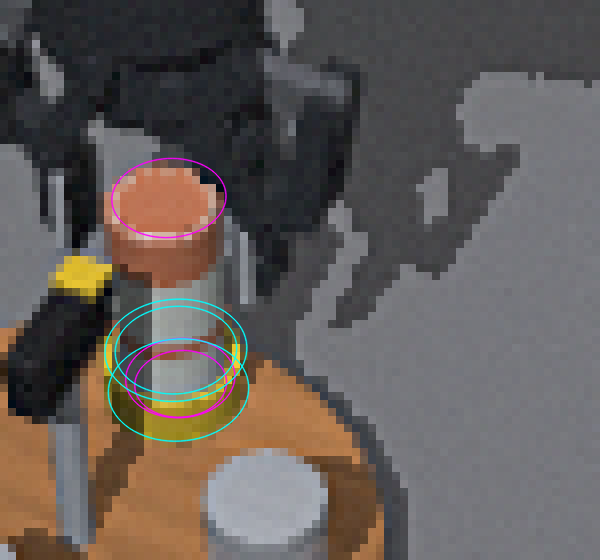

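>>> {"op": "move_arm", "data": {
  "rows": [
    [0, 0, 0, 0, 0, -20, 0.7],
    [0, 0, 0, 0, 0, -60, 0.75],
    [0, 0, 0, 0, 0, -105, 0.8],
    [0, 0, 0, 0, 0, -105, 0.8]
  ]
}}

```text
clock: 9.2
tcp_pos: [562.3, 44.0, 198.2]
tcp_rot: [[-0.14, 0.99, 0.011], [0.99, 0.14, -0.001], [-0.003, 0.011, -1.0]]
force: [0.6, 0.6, 0.4]
grip_width: 68.3
```

```bash
cat > hd.py <<'E'
from m import *
import pickle
T,S=pickle.load(open('p0.pkl','rb'));ps=[T,S]
hs=[hsv(T),hsv(S)]
def blk(p):return p['img'].max(2)<45
def yel(h):return (h[...,0]>=19)&(h[...,0]<=34)&(h[...,1]>110)&(h[...,2]>60)
cs=[]
for p,h,a,y in((T,hs[0],(227,211),(233,210)),(S,hs[1],(242,232),(245,224.3))):
    k=comp(blk(p),a,12);ky=comp(yel(h),y,6);m=k[2]|ky[2]
    v,u=np.nonzero(m);cs.append((np.array([u.mean(),v.mean()]),m.sum(),m,ky[0]));print(k[0],k[1],ky[0],ky[1],cs[-1][0])
box=np.array([[x,y,z] for x in(-25,25) for y in(-7.5,7.5) for z in(110,138)],float)
def R(a):a=np.radians(a);return np.array([[np.cos(a),-np.sin(a),0],[np.sin(a),np.cos(a),0],[0,0,1]])
def mom(m):
    v,u=np.nonzero(m);return np.array([u.mean(),v.mean()]),np.cov(np.c_[u,v].T)
def soft(p,P):
    uv=proj(p,P);h=cv2.convexHull(uv.astype(np.float32)).reshape(-1,2);o=h.min(0)-2;k=16
    im=np.zeros((900,900),np.uint8);cv2.fillPoly(im,[((h-o)*k).round().astype(np.int32)],1)
    v,u=np.nonzero(im);return np.array([u.mean(),v.mean()])/k+o,np.cov(np.c_[u,v].T)/k/k,len(u)/k/k
def f(v,sel=(0,1)):
    P=box@R(v[2]).T+[v[0],v[1],0];o=[]
    for i in sel:
        c,C,_=soft(ps[i],P);c0,C0=mom(cs[i][2]);o+=list(c-c0);o+=list(3*(C/np.trace(C)-C0/np.trace(C0)).ravel()[[0,1]])
    return np.array(o)
for sel in((0,1),(0,),(1,)):
    r=least_squares(f,[550,115,98],args=(sel,),diff_step=[2e-3,1e-2,1e-2]);print(sel,r.x,r.fun)
print([soft(p,box@R(98).T+[550,114,0])[2] for p in ps])
E
python3 hd.py; python3 look.py g6
```

```text
[224.   211.68] 60 [233.07 210.07] 46 [227.93 210.98]
[241.34 233.55] 125 [244.75 224.25] 32 [242.03 231.66]
(0, 1) [553.01 115.   102.39] [-0.58 -0.25 -0.1  -0.11  0.49 -0.46 -0.03  0.14]
(0,) [552.33 113.45  99.  ] [ 0.    0.   -0.04  0.02]
(1,) [553.14 117.05 100.11] [-0.    0.    0.05  0.1 ]
[133.07421875, 197.1171875]
{'clock': 9.3, 'q': array([ -7.56,  24.67,  76.29,  -0.  ,  78.94, -15.59]), 'joint_vel': array([-0.06,  1.95,  2.52,  0.01, -0.31,  0.1 ]), 'effort': array([  0.09, -49.3 , -23.85,   0.  ,   0.08,  -0.  ]), 'tcp_pos': array([560.1 ,  44.17, 192.86]), 'tcp_rot': array([[-0.14,  0.99,  0.  ],
       [ 0.99,  0.14, -0.  ],
       [-0.  ,  0.  , -1.  ]]), 'force': array([-0.78,  1.12, -0.91]), 'torque': array([-0.02,  0.01,  0.02]), 'grip_width': 68.36261335403218}
```

View pics/g6.png

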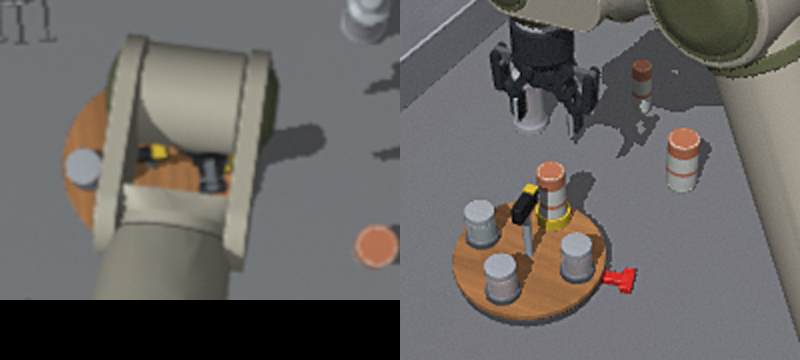

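```bash
python3 mv.py 552 115.3 192.5 98 552 115.3 106 98
```

```text
clock 9.3 tcp [560.1   44.17 192.86] yaw 98.0234646074866 tilt [ 0. -0. -1.] grip 68.36261335403218 F [-0.78  1.12 -0.91]
turn [0.09 0.03 0.02] shift [71.57  1.91  0.33]
clock 9.3 tcp [560.1   44.17 192.86] yaw 98.0234646074866 tilt [ 0. -0. -1.] grip 68.36261335403218 F [-0.78  1.12 -0.91]
turn [0.09 0.03 0.02] shift [71.61  1.77 86.83]
```

>>> {"op": "move_arm", "data": {
  "rows": [
    [0, 0, 0, 25, 0.5, 0, 0.8],
    [0, 0, 0, 50, 1, 0, 0.8],
    [0, 0, 0, 71.6, 1.8, 0, 0.8],
    [0, 0, 0, 71.6, 1.8, 0, 0.8],
    [0, 0, 0, 71.6, 1.8, 25, 0.8],
    [0, 0, 0, 71.6, 1.8, 40, 0.8],
    [0, 0, 0, 71.6, 1.8, 40, 0.8]
  ]
}}

```text
clock: 10.0
tcp_pos: [550.5, 114.6, 149.4]
tcp_rot: [[-0.139, 0.99, -0.006], [0.99, 0.139, -0.0], [0.001, -0.006, -1.0]]
force: [0.2, -0.6, -0.1]
grip_width: 68.4
```

```bash
python3 look.py g7; python3 - <<'E'
import pickle,cv2,numpy as np
T,S=pickle.load(open('g7.pkl','rb'))
a=cv2.resize(S['img'][175:265,200:290],(600,600),interpolation=cv2.INTER_NEAREST);cv2.imwrite('pics/g7z.png',a[...,::-1])
E
```

```text
{'clock': 10.1, 'q': array([-0.28, 27.1 , 79.47, -0.01, 73.5 , -8.27]), 'joint_vel': array([ 0.16, -1.07, -1.21, -0.  ,  0.08,  0.1 ]), 'effort': array([  0.02, -46.3 , -20.23,  -0.  ,  -0.03,  -0.01]), 'tcp_pos': array([551.81, 114.78, 152.01]), 'tcp_rot': array([[-0.14,  0.99, -0.  ],
       [ 0.99,  0.14, -0.  ],
       [ 0.  , -0.  , -1.  ]]), 'force': array([-0.36, -0.67, -0.4 ]), 'torque': array([0.01, 0.01, 0.02]), 'grip_width': 68.37963894540245}
```

View pics/g7z.png

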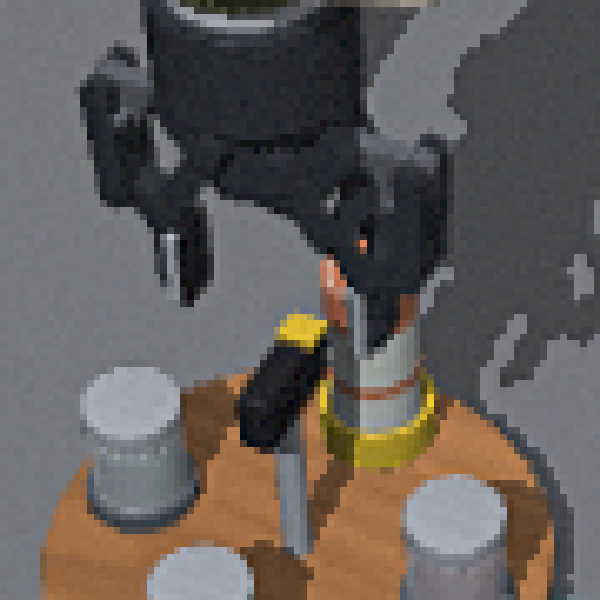

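View pics/g7.png

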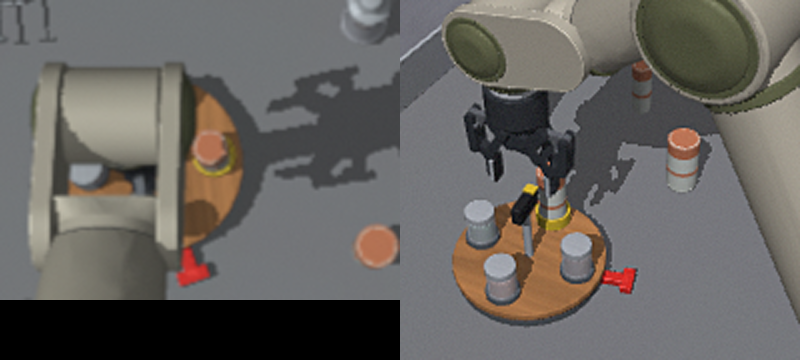

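>>> {"op": "move_arm", "data": {
  "rows": [
    [0, 0, 0, 0.5, 0, 20, 0.8],
    [0, 0, 0, 0.5, 0, 38, 0.8],
    [0, 0, 0, 0.5, 0, 46, 0.8],
    [0, 0, 0, 0.5, 0, 46, 0.8],
    [0, 0, 0, 0.5, 0, 46, 0.4],
    [0, 0, 0, 0.5, 0, 46, 0.3],
    [0, 0, 0, 0.5, 0, 46, 0.05],
    [0, 0, 0, 0.5, 0, 46, 0.05],
    [0, 0, 0, 0.5, 0, 46, 0.05],
    [0, 0, 0, 0.5, 0, 46, 0.05],
    [0, 0, 0, 0.5, 0, 46, 0.05],
    [0, 0, 0, 0.5, 0, 46, 0.05]
  ],
  "newtons": 30
}}

```text
clock: 11.3
tcp_pos: [551.4, 115.8, 107.0]
tcp_rot: [[-0.14, 0.99, -0.0], [0.99, 0.14, -0.0], [-0.0, -0.0, -1.0]]
force: [-3.6, -0.1, 6.4]
grip_width: 14.7
```

```bash
python3 look.py g8
```

```text
{'clock': 11.4, 'q': array([-0.17, 29.92, 82.94, -0.02, 67.16, -8.2 ]), 'joint_vel': array([-0.03,  0.03, -0.03, -0.05, -0.03,  0.06]), 'effort': array([ -0.12, -45.5 , -19.69,   0.18,  -0.98,   0.06]), 'tcp_pos': array([551.37, 115.78, 106.95]), 'tcp_rot': array([[-0.14,  0.99, -0.  ],
       [ 0.99,  0.14, -0.  ],
       [-0.  , -0.  , -1.  ]]), 'force': array([-4.51, -0.14,  6.19]), 'torque': array([-0.17,  0.68,  0.02]), 'grip_width': 14.826546777552087}
```

View pics/g8.png

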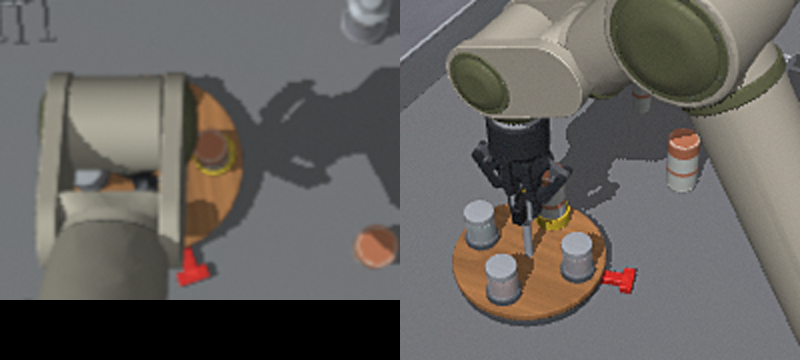

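>>> {"op": "move_arm", "data": {
  "rows": [
    [0, 0, 2, 0, 0, 0, 0.05],
    [0, 0, 6, 0, 0, 0, 0.05],
    [0, 0, 11, 0, 0, 0, 0.05],
    [0, 0, 16, 0, 0, 0, 0.05],
    [0, 0, 20, 0, 0, 0, 0.05],
    [0, 0, 20, 0, 0, 0, 0.05]
  ],
  "newtons": 60
}}

```text
clock: 12.0
tcp_pos: [551.0, 115.8, 107.0]
tcp_rot: [[0.209, 0.978, -0.001], [0.978, -0.209, -0.0], [-0.0, -0.001, -1.0]]
force: [-5.9, -0.7, 7.1]
grip_width: 14.0
```

```bash
python3 look.py g9; python3 mv.py 551.4 115.8 107 98
```

```text
{'clock': 12.1, 'q': array([-0.17, 29.9 , 82.96, -0.01, 67.2 , 11.82]), 'joint_vel': array([ 0.  , -0.05,  0.02, -0.06, -0.01, -0.18]), 'effort': array([ -0.06, -44.54, -20.12,   0.11,  -1.39,  -0.1 ]), 'tcp_pos': array([551.05, 115.8 , 107.05]), 'tcp_rot': array([[ 0.21,  0.98, -0.  ],
       [ 0.98, -0.21, -0.  ],
       [-0.  , -0.  , -1.  ]]), 'force': array([-4.79, -0.99,  8.11]), 'torque': array([-0.1 ,  0.93, -0.2 ]), 'grip_width': 14.273999063446116}
clock 12.1 tcp [551.05 115.8  107.05] yaw 78.01170044889427 tilt [-0. -0. -1.] grip 14.273999063446116 F [-4.79 -0.99  8.11]
turn [ -0.06   0.01 -19.99] shift [0.07 0.35 0.05]
```

View pics/g9.png

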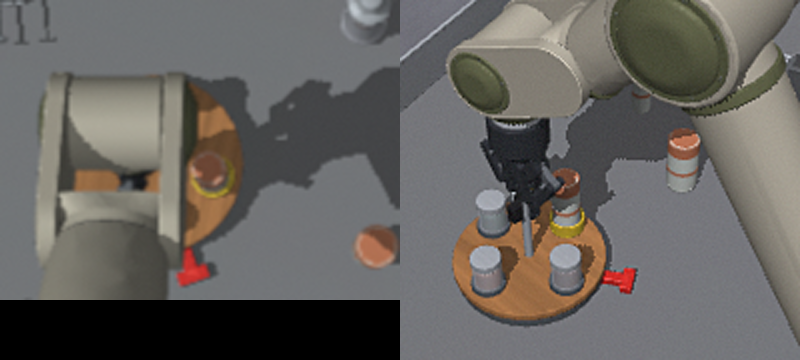

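>>> {"op": "move_arm", "data": {
  "rows": [
    [0, 0, 3, 0, 0, 0, 0.05],
    [0, 0, 8, 0, 0, 0, 0.05],
    [0, 0, 13, 0, 0, 0, 0.05],
    [0, 0, 18, 0, 0, 0, 0.05],
    [0, 0, 23, 0, 0, 0, 0.05],
    [0, 0, 28, 0, 0, 0, 0.05],
    [0, 0, 33, 0, 0, 0, 0.05],
    [0, 0, 38, 0, 0, 0, 0.05],
    [0, 0, 43, 0, 0, 0, 0.05],
    [0, 0, 48, 0, 0, 0, 0.05],
    [0, 0, 53, 0, 0, 0, 0.05],
    [0, 0, 57, 0, 0, 0, 0.05],
    [0, 0, 58.7, 0, 0, 0, 0.05],
    [0, 0, 58.7, 0, 0, 0, 0.05],
    [0, 0, 58.7, 0, 0, 0, 0.05]
  ]
}}

```text
clock: 13.6
tcp_pos: [550.3, 116.4, 107.0]
tcp_rot: [[0.944, 0.331, -0.003], [0.331, -0.944, 0.001], [-0.002, -0.002, -1.0]]
force: [-8.8, 2.8, 9.8]
grip_width: 14.3
```

```bash
python3 look.py g10; python3 - <<'E'
import pickle,cv2,numpy as np
T,S=pickle.load(open('g10.pkl','rb'))
a=cv2.resize(S['img'][195:305,190:310],(600,550),interpolation=cv2.INTER_NEAREST);cv2.imwrite('pics/g10z.png',a[...,::-1])
E
```

```text
{'clock': 13.7, 'q': array([-0.13, 29.88, 83.  ,  0.05, 67.26, 70.51]), 'joint_vel': array([ 0.05, -0.03, -0.08,  0.05,  0.1 , -0.07]), 'effort': array([ -2.2 , -43.37, -21.03,  -0.53,  -2.04,  -0.13]), 'tcp_pos': array([550.32, 116.44, 107.03]), 'tcp_rot': array([[ 0.94,  0.33, -0.  ],
       [ 0.33, -0.94,  0.  ],
       [-0.  , -0.  , -1.  ]]), 'force': array([-9.09,  2.27,  8.85]), 'torque': array([ 0.36,  1.26, -0.13]), 'grip_width': 14.357411512521173}
```

View pics/g10z.png

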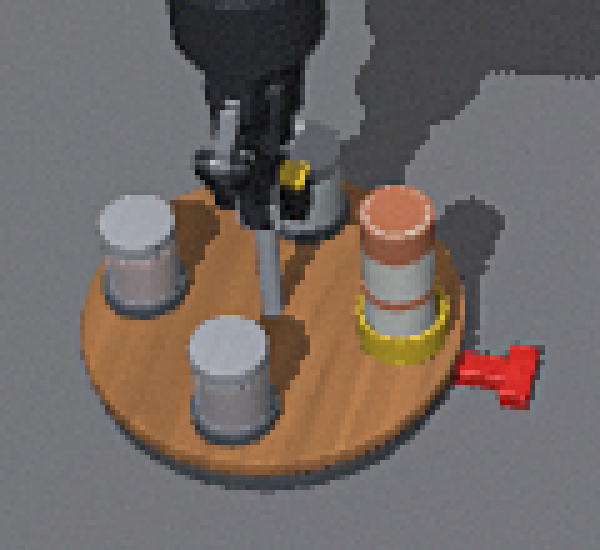

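View pics/g10.png

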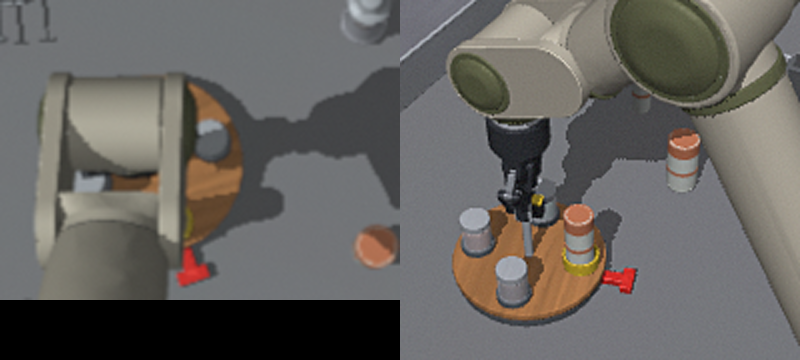

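```bash
cat > fin.py <<'E'
from m import *
import pickle,sys
T,S=pickle.load(open(sys.argv[1]+'.pkl','rb'))
h=hsv(S);cop=(h[...,0]>=4)&(h[...,0]<=15)&(h[...,1]>60)&(h[...,2]>40)
u=int(269);k=comp(cop,(270,240),8)
print('copper',None if k is None else (k[0],k[1]))
if k is not None:
    P=np.r_[circ(19,123),circ(19,95)]
    x,_=fitxy([S],[k[0]],P,[484,92]);print('tin S',x)
    for ax in([553.1,117],[551,116]):
        d=x-ax;print('axis',ax,'r',np.hypot(*d),'ang',np.degrees(np.arctan2(d[1],d[0])))
red=((h[...,0]<=4)|(h[...,0]>=176))&(h[...,1]>150)
kr=comp(red,(292,269),25);p=onz(S,kr[0],8)[:2];print('ptr S',p,[np.degrees(np.arctan2(*(p-a)[::-1])) for a in([553.1,117],[551,116])])
E
python3 fin.py g10
python3 - <<'E'
from m import *
T=vision.get_image('top');S=vision.get_image('side')
for n in('pointer','carousel_base','marked_well','handle'):
    for p,z in((T,{'pointer':10,'carousel_base':0,'marked_well':33,'handle':110}[n]),(S,{'pointer':10,'carousel_base':0,'marked_well':33,'handle':110}[n])):
        print(n,[(onz(p,x['location'],z)[:2],round(x['p'],2)) for x in vision.tip_of(p,n)[:1]])
E
```

```text
copper None
ptr S [434.34  77.94] [np.float64(-161.794001708812), np.float64(-161.9311931059025)]
pointer [(array([415.45,  61.26]), 0.76)]
pointer [(array([ 449.83, -125.24]), 0.64)]
carousel_base [(array([550.19, 113.79]), 0.73)]
carousel_base [(array([553.81, 122.42]), 0.57)]
marked_well [(array([480.44,  95.16]), 0.9)]
marked_well [(array([486.39,  97.44]), 0.61)]
handle []
handle [(array([384.32, 137.62]), 0.56)]
```

```bash
python3 - <<'E'
from m import *
import pickle
T,S=pickle.load(open('g10.pkl','rb'))
h=hsv(S)
for v in range(230,250,2): print(v,[tuple(h[v,u][:2]) for u in range(258,282,3)])
def yel(h):return (h[...,0]>=19)&(h[...,0]<=34)&(h[...,1]>120)&(h[...,2]>60)
k=comp(yel(h),(270,263),10);ys,xs=np.nonzero(k[2]);print('cup yellow',k[0],k[1],xs.min(),xs.max(),ys.min(),ys.max())
# compare with projection of cup at candidates about axis
for ax in([553.1,117],[552,115.5]):
  for a in(-156,-158,-160,-162,-164,-166):
    c=np.array(ax)+72*np.array([np.cos(np.radians(a)),np.sin(np.radians(a))])
    uv=proj(S,np.r_[circ(24.5,50),circ(24.5,30)]+[*c,0]);tv=proj(S,circ(19,123)+[*c,0]);print(ax,a,'cup',uv.min(0),uv.max(0),'tin top',tv.min(0),tv.max(0))
E
```

```text
230 [(np.int64(109), np.int64(25)), (np.int64(113), np.int64(13)), (np.int64(120), np.int64(13)), (np.int64(113), np.int64(14)), (np.int64(105), np.int64(13)), (np.int64(111), np.int64(14)), (np.int64(133), np.int64(14)), (np.int64(130), np.int64(6))]
232 [(np.int64(11), np.int64(92)), (np.int64(13), np.int64(127)), (np.int64(116), np.int64(28)), (np.int64(9), np.int64(101)), (np.int64(9), np.int64(97)), (np.int64(176), np.int64(14)), (np.int64(115), np.int64(12)), (np.int64(120), np.int64(10))]
234 [(np.int64(103), np.int64(31)), (np.int64(14), np.int64(147)), (np.int64(10), np.int64(99)), (np.int64(9), np.int64(142)), (np.int64(10), np.int64(145)), (np.int64(8), np.int64(131)), (np.int64(106), np.int64(38)), (np.int64(101), np.int64(17))]
236 [(np.int64(102), np.int64(33)), (np.int64(11), np.int64(128)), (np.int64(9), np.int64(146)), (np.int64(9), np.int64(134)), (np.int64(8), np.int64(136)), (np.int64(10), np.int64(145)), (np.int64(9), np.int64(112)), (np.int64(132), np.int64(17))]
238 [(np.int64(112), np.int64(49)), (np.int64(11), np.int64(125)), (np.int64(9), np.int64(144)), (np
[... 1858 characters left out ...]
4] tin top [261.57 231.75] [276.53 242.64]
[553.1, 117] -166 cup [260.21 249.93] [278.88 268.95] tin top [261.26 232.43] [276.24 243.35]
[552, 115.5] -156 cup [262.03 246.32] [280.56 265.15] tin top [263.15 228.8 ] [278.02 239.56]
[552, 115.5] -158 cup [261.86 247.01] [280.42 265.87] tin top [262.98 229.49] [277.87 240.28]
[552, 115.5] -160 cup [261.66 247.7 ] [280.25 266.6 ] tin top [262.77 230.18] [277.69 241.  ]
[552, 115.5] -162 cup [261.43 248.38] [280.04 267.32] tin top [262.53 230.86] [277.47 241.72]
[552, 115.5] -164 cup [261.17 249.05] [279.8  268.03] tin top [262.25 231.55] [277.21 242.43]
[552, 115.5] -166 cup [260.87 249.73] [279.53 268.74] tin top [261.94 232.23] [276.93 243.14]
```

```bash
python3 - <<'E'
from m import *
import pickle
T,S=pickle.load(open('g10.pkl','rb'))
T0,S0=pickle.load(open('p0.pkl','rb'))
ang=lambda d:np.degrees(np.arctan2(d[1],d[0]))
# jar-lid centres refined: bright grey low-sat lid
def lid(p,near,r=10):
    h=hsv(p);m=(h[...,1]<45)&(h[...,2]>135);k=comp(m,near,r,10);return k and (k[0],k[1])
def rep(p,pts,ax):
    for u in pts:
        k=lid(p,u);
        if k: X=onz(p,k[0],84)[:2];print('  ',u,k[0],k[1],X,'r',np.hypot(*(X-ax)),'ang',ang(X-ax))
        else: print('  ',u,None)
print('S0');rep(S0,[(220,236),(230,261),(268,252)],np.array([553.1,117]))
print('S');rep(S,[(217.6,239.4),(235.8,264.4)],np.array([553.1,117]))
print('T0');rep(T0,[(226,188),(203,216),(232,239)],np.array([551.5,113.8]))
print('T');rep(T,[(255,206)],np.array([551.5,113.8]))
# pointer in T0, moments major axis & centroid
h=hsv(T0);red=((h[...,0]<=4)|(h[...,0]>=176))&(h[...,1]>130)
for R in(red,):
    k=comp(R,(247,256),25);v,u=np.nonzero(k[2]);print(len(u),u.min(),u.max(),v.min(),v.max(),k[0]);X=onz(T0,k[0],10)[:2]
    for ax in([550.5,114.2],[551.5,113.8],[552.3,113.5]): print(ax,ang(X-ax))
E
```

```text
S0
   (220, 236) [219.08 234.93] 131 [623.06 128.33] r 70.874737247852 ang 9.20210821271918
   (230, 261) [229.49 262.39] 152 [543.04 191.7 ] r 75.37509548040728 ang 97.67107813459283
   (268, 252) [267.61 251.7 ] 142 [480.13 111.87] r 73.14841542626564 ang -175.97522909959716
S
   (217.6, 239.4) [216.68 238.9 ] 134 [619.78 143.26] r 71.66635303543232 ang 21.491486968514163
   (235.8, 264.4) [235.07 263.87] 153 [528.17 188.4 ] r 75.62595615732405 ang 109.25081803027712
T0
   (226, 188) [225.62 187.58] 149 [622.73 124.35] r 72.00963240840582 ang 8.423150391595822
   (203, 216) [202.52 216.14] 152 [543.03 187.79] r 74.47319468487085 ang 96.52916730543744
   (232, 239) [231.34 238.74] 152 [480.05 107.65] r 71.71371692924589 ang -175.08233512786276
T
   (255, 206) [253.23 200.03] 35 [587.3   47.39] r 75.44581743048779 ang -61.674394967667084
114 241 253 249 263 [245.93 256.8 ]
[550.5, 114.2] -160.27201707193478
[551.5, 113.8] -160.59610557206108
[552.3, 113.5] -160.84386661881456
```

```bash
python3 - <<'E'
from cell import monitor,manip
o=monitor.get_obs();print(o['clock'],o['joint_vel'],o['force'],o['grip_width'])
print(manip.job_done())
E
```

```text
14.2 [ 0.01934885 -0.04486133 -0.02247797  0.06817736  0.03047702  0.02767944] [-9.91601132  2.08193565  8.81617797] 14.418551731156988
the job is handed in; nothing more can be done
None
```

I put the 38 mm tin in the yellow cup and turned the carousel clockwise by about 78°. I handed the job in at 14.2 s with the gripper still holding the handle; the hand-in reports no verdict.

**Tin:** The gripper measured 37 mm on it, so it is the medium tin. I lowered it until the cup floor pushed back at about 6 N, then let go. The pictures after release show it standing upright in the cup, clear of the fingers and the arm.

**Angle:** The jar positions put the cup at about -161.2° and the pointer at about -160.3°, so the tin is roughly 1° from square (the limit is about 7°). The pointer estimates ranged from -160° to -162°. The trained network's points for the cup and pointer disagreed with this: the top camera put the tin 6° off. I trusted the jar and colour fits instead, because their radii came out right in both cameras.

**Hold:** The handle is gripped at 60 N, with the opening reading 14.4 mm on the 15 mm bar. The arm was still, and the wrist force was about 13 N.

**Everything else:** I felt no contact with the other tins or bystanders on the way. In the last side view the large tin stood where it began. I did not measure the small tin again, and the arm hid most of it.

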